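Slide a light bar off the plate and seat it on its heat sink

TASK

Slide the long light bar across the steel plate towards the robot until its near end sticks well out over the plate's open edge while it still lies flat, then take it by that end, lift it clear and lay it flat on the narrow heat sink, centred and lined up lengthwise. Leave the short light bar where it lies, and do not let the long one fall to the bench.

Things in the scene. Friction and masses are not known exactly. Their poses are not given: they have to be found in the camera images.
- light_bar: the long bar: rigid white board 120 mm long (x), 48 wide (y), 5 thick, 75 g, seven LED chips (under 1 mm high) in a row along it. Starts wholly on the plate, left or right half, x within 10 degrees of the plate's x, near end 15 to 45 mm in from the open edge. Origin: centre of underside; x along its length, away from the robot at the start; z up. Ends alike
- short_bar: bystander on the other half of the plate: like the long bar but only 75 mm long (x), 48 wide, 5 thick, four chips. Origin: centre of underside. A loose round white board, 40 mm across, 4 thick, also lies on the plate, midway near the back rim; it does not matter
- assembly_plate: fixed dark steel plate on a wooden block, 220 mm deep (x), 240 wide (y), flat top 50 mm above the bench. Origin: centre of underside at bench height; x away from the robot, z up. The edge nearest the robot (x = -110 mm) is open, with free space before it down to the bench; the other three edges have a rim 6 mm wide, 8 mm above the top
- heat_sink: fixed narrow finned aluminium heat sink, flat face up: 130 mm long (x), 28 wide (y), top 50 mm above the bench; the bar overhangs it 10 mm on either long side, so fingers holding the bar pass down beside it. Origin: centre of underside at bench height; x along its length, away from the robot, z up. A jar 38 mm high stands behind its far end

How it is judged:
On the way, in this order (a step that is already met when the one before it is completed fails the run):
1. the long bar lies flat on the plate with its near end at least 25 mm out over the open edge (x of light_bar in the frame of assembly_plate between -0.115 and -0.075 m and z of light_bar in the frame of assembly_plate between 0.046 and 0.054 m and angle between light_bar's own z axis and vertical below 0.1 rad and angle between the x axis of light_bar and the x axis of assembly_plate, either way round below 0.5 rad and contact force between light_bar and assembly_plate above 0.05 N), for 0.2 s.
2. the long bar is lifted clear of the plate (height (world z) of light_bar above 0.065 m and contact force between light_bar and assembly_plate below 0.02 N and contact force between light_bar and the fingers above 0.5 N), for 0.1 s.
At the end, for the whole second after the job is handed in: the long bar rests flat, face up and released on top of the heat sink, its centre within 18 mm of the sink's centre and its length within about 11 degrees of the sink's; the short bar is within 20 mm of where it began (horizontal distance between light_bar and heat_sink below 0.018 m and angle between the x axis of light_bar and the x axis of heat_sink, either way round below 0.2 rad and angle between light_bar's own z axis and vertical below 0.1 rad and height (world z) of light_bar between 0.046 and 0.055 m and contact force between light_bar and heat_sink above 0.1 N and linear speed of light_bar below 0.02 m/s and distance of short_bar from where it was at the start of the episode below 0.02 m); the robot touches nothing.
It fails at once if the long bar falls off towards the bench (its centre below 30 mm) (height (world z) of light_bar below 0.03 m).
It fails at once if the short bar is moved by more than 20 mm (distance of short_bar from where it was at the start of the episode above 0.02 m).
It also fails if it takes over 50 s, if anything falls off the work surface, if the arm or the gripper's body presses on something with over 40 N, if the wrist force passes 120 N, or if a joint passes its speed limit or range.

ROBOT

A 7-joint arm with a two-finger parallel gripper is mounted at the origin on the work surface. World frame = base frame: x ahead of the robot, y to its left, z up, the work surface at z = 0. Lengths are in m, angles in rad, forces in N, time in s.
With the tool pointing down it reaches from about 0.4 to 0.85 m from the base axis. Payload 10.4 kg.
Tool frame: the origin (TCP) lies between the finger pads; the fingertips stand 14 mm ahead of it and the grasp point (between the pads) lies 5 mm behind it (robot.tip_extent is the distance from the TCP to the fingertips, in m); z points along the fingers, y is the direction in which the jaws open and shut (so a half turn about z gives the same grasp; the last joint's range is limited). The gripper opens to 85 mm and grips with 20 to 120 N. Pads are 22 mm wide; open, the fingers measure 114 mm over their backs; the gripper's body (76 mm by 85 mm) begins 54 mm behind the grasp point. The pads swing forward as they close: fully open they stand 13 mm farther back than shut.
Start: joints at [-1.207, 0.332, -0.065, 1.46, 0.022, 1.35, -0.088], TCP at [0.236, 0.579, 0.245] pointing down, gripper open.
Joint ranges: [-2.6, 2.6], [-0.5, 2.12], [-1.47, 1.34], [0.16, 2.42], [-1.27, 4.41], [0.06, 2.06], [-2.6, 2.6]. Speed limits (rad/s): [2.22, 2.22, 2.79, 2.79, 3.14, 3.14, 3.14].

INTERFACE

Orientations are given as a rotation vector (axis times angle).
In Python, from rig import status, camera, get_calibration, robot gives the robot as it stands.
- The arm moves only by the tool send_rows, never from a script. Its argument "steps" is a list of rows, each an object of numbers: "x", "y", "z": the shift along the tool's x, y, z each as a share of 200 mm, from -1 to 1; "ax", "ay", "az": the turn, a rotation vector about the tool's x, y, z each as a share of 2 rad, from -1 to 1; "claw": the opening, from 0 (shut) to 1 (fully open). In form: [{"x": .., "y": .., "z": .., "ax": .., "ay": .., "az": .., "claw": ..}, ...]. A call has 1 to 8 rows; each row is the pose to reach, as a shift and turn from the pose commanded when the call began, along the tool's axes at that moment; what a row does not reach only later rows make up. A row lasts 1/12 s, in which the tool goes at most 41.7 mm and 7.16 degrees, less where a joint would pass 70% of its speed; a pose out of reach is approached as far as the arm can. A call with a number of a shift or a turn outside -1 to 1 is refused whole. A call with a gripper value outside its range is refused whole. The fingers move at their own pace and stop on an object; the grip force is fixed at half the most. Time passes only in rows, so rows that repeat a pose let the fingers close. It gives the time, the measured TCP pose, the force and the opening at its end, in the units of the state.
- status.sense(): the state, without advancing time (a new reading comes with each control period).
- camera(name): name is "side" or "top"; returns (picture, depth): 400x640x3 uint8, blue, green, red; 400x640 float32, m along the optical axis (not along the pixel's ray), 0 where there is no reading.
- get_calibration(name): a dict with "camera_matrix" (3x3 intrinsics, pixels), "rvec" (rotation vector, rad) and "tvec" (3), from world to camera coordinates, as OpenCV has them. Camera axes: x right, y down, z forward; pixel columns grow to the right and rows downward; lengths in m; the calibration is good to about 2 mm. A picture is of the moment at which its call begins. get_calibration takes no time and is no camera call.
- robot.sign_off(): hands the job in, once; it reports no verdict.
The state is a dict: "time": time; "qpos": joint angles; "qvel": joint speeds; "joint_torque": joint torques, N m; "position": TCP position; "orientation": TCP orientation; "force": force on the tool from outside, world axes, zero at the start; "wrist_torque": the same for the moment, N m; "opening": finger opening in m.
Only numpy, scipy, OpenCV 4.12 (cv2) and the standard library are available. Lean on these libraries where they do the work, as an engineer would, in place of code of your own. Each camera call takes 0.05 s, during which the arm holds its last target.

## Working session

There is one attempt and no reset: what is moved stays moved. The work goes in short steps, Python scripts to look and compute and a tool call to move; the robot and the scene stay as the last step left them, time stands still between calls to the robot, and variables do not carry over. Pictures are saved under pics/ and viewed, and the job is handed in when it is done.

Besides the shell and the picture viewer there is one more tool, called after "Emit:" as name(argument=value, ...) on one line, values as JSON. send_rows: Moves the arm, as the interface text tells. Shift numbers are shares of 200 mm and turn numbers shares of 2 rad, none past 1 either way. Its arguments: {"type":"object","properties":{"steps":{"type":"array","items":{"type":"object","properties":{"x":{"type":"number"},"y":{"type":"number"},"z":{"type":"number"},"ax":{"type":"number"},"ay":{"type":"number"},"az":{"type":"number"},"claw":{"type":"number"}}}}},"required":["steps"]}

```bash
ls; mkdir -p pics; python3 - <<'E'
from rig import status,camera,get_calibration,robot
import cv2,numpy as np
s=status.sense();print({k:np.round(v,3).tolist() for k,v in s.items()})
for n in("top","side"):
    p,d=camera(n);cv2.imwrite(f"pics/{n}0.png",p);np.savez(f"{n}0.npz",p=p,d=d)
    c=get_calibration(n);print(n,c,(d>0).mean())
E
```

```text
pics
{'time': 0.0, 'qpos': [-1.207, 0.333, -0.065, 1.461, 0.022, 1.35, -0.089], 'qvel': [0.0, -0.0, 0.001, -0.001, -0.0, 0.001, -0.0], 'joint_torque': [0.0, -62.546, 0.05, -39.16, 0.016, 0.01, 0.0], 'position': [0.236, 0.578, 0.244], 'orientation': [-0.604, -3.083, 0.002], 'force': [0.624, 0.621, -0.64], 'wrist_torque': [-0.008, -0.0, -0.013], 'opening': 0.086}
top {'camera_matrix': array([[460.57441897,   0.        , 319.09075589],
       [  0.        , 460.57441897, 200.20077087],
       [  0.        ,   0.        ,   1.        ]]), 'rvec': array([ 2.13315989, -2.13513038,  0.16134028]), 'tvec': array([0.00760154, 0.58014822, 0.82517602])} 0.996140625
side {'camera_matrix': array([[449.96931408,   0.        , 327.99176534],
       [  0.        , 449.96931408, 196.75137724],
       [  0.        ,   0.        ,   1.        ]]), 'rvec': array([ 0.69766005, -2.42601822,  1.33546107]), 'tvec': array([0.47296172, 0.21240317, 0.46650911])} 0.99585546875
```

View pics/top0.png

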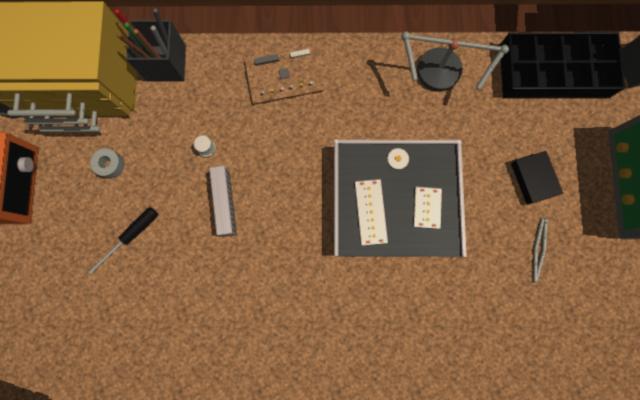

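View pics/side0.png

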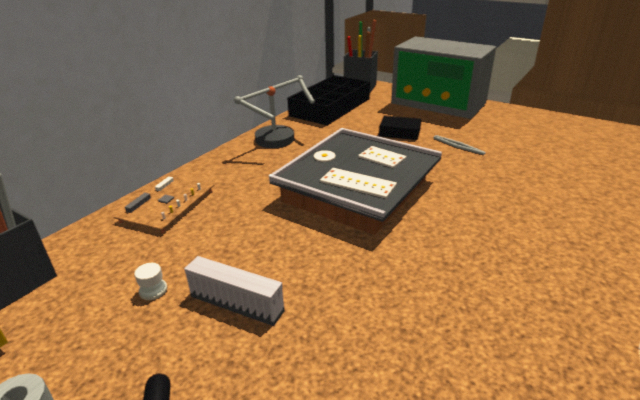

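The top view shows the plate with corners at about (335,142), (461,142), (465,256) and (334,256). The long bar is on its left half around (371,212), the short bar at (428,208), and the disc at (398,158). The heat sink is at (222,202) and the jar at (203,147).

```bash
cat > h.py <<'E'
from rig import status,camera,get_calibration,robot
import cv2,numpy as np
def proj(n,P):
    c=get_calibration(n);return cv2.projectPoints(np.float64(P).reshape(-1,3),c['rvec'],c['tvec'],c['camera_matrix'],None)[0].reshape(-1,2)
def unproj(n,uv,z):
    c=get_calibration(n);R=cv2.Rodrigues(c['rvec'])[0];t=c['tvec']
    uv=np.float64(uv).reshape(-1,2);r=np.c_[uv,np.ones(len(uv))]@np.linalg.inv(c['camera_matrix']).T@R
    o=-R.T@t;return o+r*((z-o[2])/r[:,2])[:,None]
def cloud(n,d):
    c=get_calibration(n);R=cv2.Rodrigues(c['rvec'])[0];K=c['camera_matrix']
    v,u=np.mgrid[:400,:640];X=np.stack([(u-K[0,2])/K[0,0]*d,(v-K[1,2])/K[1,1]*d,d],-1)
    return (X-c['tvec'])@R
def rect(mask,n,z):
    cs=cv2.findContours(mask.astype(np.uint8),cv2.RETR_EXTERNAL,cv2.CHAIN_APPROX_NONE)[0]
    out=[]
    for c in cs:
        if cv2.contourArea(c)<150: continue
        w=unproj(n,c.reshape(-1,2),z)[:,:2]
        (cx,cy),(a,b),ang=cv2.minAreaRect((w*1000).astype(np.float32))
        if a<b:a,b,ang=b,a,ang+90
        ang=(ang+90)%180-90
        out.append((round(cx,1),round(cy,1),round(a,1),round(b,1),round(ang,1)))
    return out
E
python3 - <<'E'
from h import *
f=np.load('top0.npz');p,d=f['p'],f['d'];W=cloud('top',d)
hsv=cv2.cvtColor(p,cv2.COLOR_BGR2HSV)
for (u,v) in [(371,212),(428,208),(398,150),(222,202),(400,250),(203,145),(445,220)]:print((u,v),W[v,u].round(4))
m=np.zeros((400,640),bool);m[146:252,342:456]=1
print('bars',rect(m&(p.min(2)>110),'top',.055))
z=W[...,2];q=(z>.035)&(z<.075)
m2=np.zeros_like(m);m2[155:245,195:250]=1
print('sink',rect(q&m2,'top',.05))
m3=np.zeros_like(m);m3[130:270,320:480]=1
print('plate',rect(q&m3,'top',.055))
big=np.hstack([cv2.resize(p[135:265,325:475],None,fx=4,fy=4,interpolation=cv2.INTER_CUBIC)]);cv2.imwrite('pics/c1.png',big)
cv2.imwrite('pics/c2.png',cv2.resize(p[130:250,185:250],None,fx=5,fy=5,interpolation=cv2.INTER_CUBIC)[:600])
E
```

```text
(371, 212) [ 0.5562 -0.0896  0.0564]
(428, 208) [ 0.5637 -0.1961  0.055 ]
(398, 150) [ 0.6759 -0.1436  0.0531]
(222, 202) [0.5769 0.1909 0.0473]
(400, 250) [ 0.486  -0.1424  0.0514]
(203, 145) [0.6913 0.234  0.0374]
(445, 220) [ 0.542  -0.2285  0.0483]
bars [(565.4, -195.5, 76.4, 49.7, -4.6), (557.2, -89.7, 121.6, 49.5, 5.0), (659.7, -142.9, 39.3, 38.0, -1.4)]
sink [(580.0, 191.5, 131.3, 30.9, 8.2)]
plate [(584.8, -142.9, 240.8, 220.5, 89.8)]
```

View pics/c1.png

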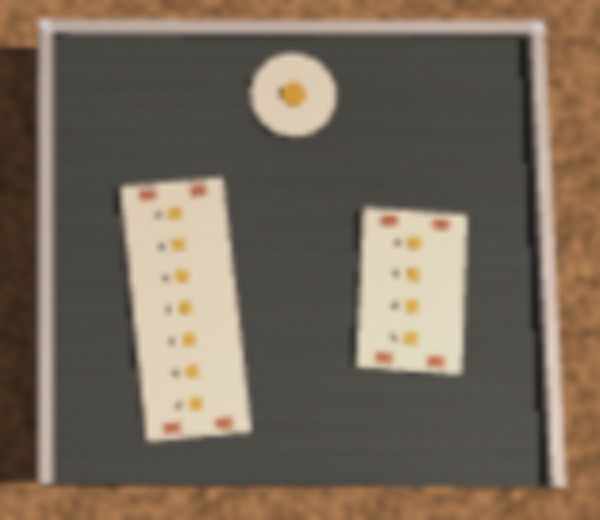

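View pics/c2.png

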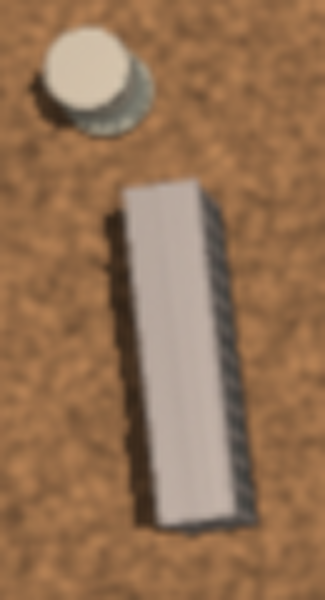

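```bash
cat >> h.py <<'E'
from scipy.spatial.transform import Rotation as Ro
def plan(pts,yaw):
    "pts: world TCP waypoints; yaw deg: tool x=-bar dir, y = bar lateral, z down"
    s=status.sense();R=Ro.from_rotvec(s['orientation']);p=np.array(s['position'])
    c,n=np.cos(np.radians(yaw)),np.sin(np.radians(yaw))
    T=Ro.from_matrix(np.array([[-c,-n,0],[-n,c,0],[0,0,-1]]).T)
    a=(R.inv()*T).as_rotvec()
    print('pos',p.round(4),'turn share',(a/2).round(4),'deg',np.degrees(np.linalg.norm(a)).round(1))
    for q in pts:print(q,'->',(R.inv().apply(np.array(q)-p)/.2).round(4))
E
python3 - <<'E'
from h import *
print([a for a in dir(robot) if a[0]!='_'],robot.tip_extent)
uv=np.array([[123,190],[198,181],[237,515],[158,525]])/5+np.array([185,130])-.4
w=unproj('top',uv,.05)[:,:2];print(w.round(4),w.mean(0));e=(w[0]+w[1]-w[2]-w[3])/2;print(np.linalg.norm(e),np.degrees(np.arctan2(e[1],e[0])),np.linalg.norm(w[0]-w[1]))
f=np.load('side0.npz');p,d=f['p'],f['d'];W=cloud('side',d)
m=np.zeros((400,640),bool);m[255:325,180:290]=1
q=m&(abs(W[...,2]-.05)<.005);print('sink side',rect(q,'side',.05))
m=np.zeros((400,640),bool);m[168:197,318:398]=1
print(rect(m&(p.min(2)>120),'side',.055))
plan([(.6385,-.083,.2),(.6385,-.083,.10),(.6385,-.083,.066)],5)
E
```

```text
['MotionError', 'sign_off', 'tip_extent'] 0.014
[[0.643  0.217 ]
 [0.6465 0.1884]
 [0.5186 0.1696]
 [0.5149 0.1991]] [0.58074417 0.19351585]
0.12932174351760115 8.156279994419446 0.028807786424100243
sink side [(579.9, 197.1, 132.6, 32.1, 8.2)]
[(556.9, -87.3, 122.0, 51.2, 4.9)]
pos [0.2357 0.5785 0.2446] turn share [-6.00e-04 -1.00e-04 -2.37e-01] deg 27.2
(0.6385, -0.083, 0.2) -> [-3.1131 -2.3031  0.2261]
(0.6385, -0.083, 0.1) -> [-3.113  -2.3025  0.7261]
(0.6385, -0.083, 0.066) -> [-3.113  -2.3022  0.8961]
```

Emit:
send_rows(steps=[{"x":-0.16,"y":-0.12,"az":-0.05,"claw":0},{"x":-0.32,"y":-0.24,"az":-0.1,"claw":0},{"x":-0.48,"y":-0.36,"az":-0.15,"claw":0},{"x":-0.64,"y":-0.48,"az":-0.2,"claw":0},{"x":-0.8,"y":-0.6,"az":-0.237,"claw":0},{"x":-0.92,"y":-0.7,"az":-0.237,"claw":0},{"x":-1,"y":-0.74,"az":-0.237,"claw":0},{"x":-1,"y":-0.74,"az":-0.237,"claw":0}])

```text
$.steps[0]: bad value
```

```bash
python3 -c "
from h import *
plan([(.6385,-.083,.2),(.6385,-.083,.10),(.6385,-.083,.066)],5)"
```

```text
pos [0.2357 0.5785 0.2446] turn share [-6.00e-04 -1.00e-04 -2.37e-01] deg 27.2
(0.6385, -0.083, 0.2) -> [-3.1131 -2.3031  0.2261]
(0.6385, -0.083, 0.1) -> [-3.113  -2.3025  0.7261]
(0.6385, -0.083, 0.066) -> [-3.113  -2.3022  0.8961]
```

Emit:
send_rows(steps=[{"x":-0.16,"y":-0.12,"z":0,"ax":0,"ay":0,"az":-0.05,"claw":0},{"x":-0.32,"y":-0.24,"z":0,"ax":0,"ay":0,"az":-0.1,"claw":0},{"x":-0.48,"y":-0.36,"z":0,"ax":0,"ay":0,"az":-0.15,"claw":0},{"x":-0.64,"y":-0.48,"z":0,"ax":0,"ay":0,"az":-0.2,"claw":0},{"x":-0.8,"y":-0.6,"z":0,"ax":0,"ay":0,"az":-0.237,"claw":0},{"x":-0.92,"y":-0.7,"z":0,"ax":0,"ay":0,"az":-0.237,"claw":0},{"x":-1,"y":-0.74,"z":0,"ax":0,"ay":0,"az":-0.237,"claw":0},{"x":-1,"y":-0.74,"z":0,"ax":0,"ay":0,"az":-0.237,"claw":0}])

```text
time: 0.77
position: [0.3682, 0.3622, 0.2453]
orientation: [-0.127, 3.138, -0.002]
force: [0.8, -0.9, -0.1]
opening: 0.0002
```

```bash
python3 -c "
from h import *
plan([(.6385,-.083,.2),(.6385,-.083,.10),(.6385,-.083,.066)],5)"
```

```text
pos [0.3682 0.3622 0.2453] turn share [-0.0005  0.0004 -0.0033] deg 0.4
(0.6385, -0.083, 0.2) -> [-1.1676 -2.3275  0.2301]
(0.6385, -0.083, 0.1) -> [-1.1672 -2.3269  0.7301]
(0.6385, -0.083, 0.066) -> [-1.167  -2.3268  0.9001]
```

Emit:
send_rows(steps=[{"x":-0.1,"y":-0.17,"z":0.02,"ax":0,"ay":0,"az":-0.003,"claw":0},{"x":-0.19,"y":-0.34,"z":0.04,"ax":0,"ay":0,"az":-0.003,"claw":0},{"x":-0.28,"y":-0.51,"z":0.06,"ax":0,"ay":0,"az":-0.003,"claw":0},{"x":-0.38,"y":-0.68,"z":0.08,"ax":0,"ay":0,"az":-0.003,"claw":0},{"x":-0.48,"y":-0.85,"z":0.1,"ax":0,"ay":0,"az":-0.003,"claw":0},{"x":-0.58,"y":-1,"z":0.1,"ax":0,"ay":0,"az":-0.003,"claw":0}])

```text
time: 1.27
position: [0.4984, 0.1755, 0.2244]
orientation: [0.147, -3.137, 0.001]
force: [0.7, 0.5, 0.6]
opening: -0.0003
```

Emit:
send_rows(steps=[{"x":-0.1,"y":-0.17,"z":0.02,"ax":0,"ay":0,"az":0,"claw":0},{"x":-0.19,"y":-0.34,"z":0.04,"ax":0,"ay":0,"az":0,"claw":0},{"x":-0.28,"y":-0.51,"z":0.06,"ax":0,"ay":0,"az":0,"claw":0},{"x":-0.38,"y":-0.68,"z":0.08,"ax":0,"ay":0,"az":0,"claw":0},{"x":-0.48,"y":-0.85,"z":0.1,"ax":0,"ay":0,"az":0,"claw":0},{"x":-0.58,"y":-1,"z":0.1,"ax":0,"ay":0,"az":0,"claw":0},{"x":-0.58,"y":-1,"z":0.1,"ax":0,"ay":0,"az":0,"claw":0}])

```text
time: 1.85
position: [0.6343, -0.0181, 0.2041]
orientation: [0.135, -3.138, 0.006]
force: [-0.1, -1.2, 1.0]
opening: -0.0001
```

```bash
python3 -c "
from h import *
plan([(.6385,-.083,.2),(.6385,-.083,.10),(.6385,-.083,.066)],5)"
```

```text
pos [ 0.6343 -0.0181  0.2041] turn share [-0.002  -0.0004 -0.0006] deg 0.2
(0.6385, -0.083, 0.2) -> [ 0.0068 -0.3253  0.0216]
(0.6385, -0.083, 0.1) -> [ 0.0065 -0.3232  0.5216]
(0.6385, -0.083, 0.066) -> [ 0.0063 -0.3226  0.6916]
```

Emit:
send_rows(steps=[{"x":0.006,"y":-0.17,"z":0.02,"ax":-0.002,"ay":0,"az":0,"claw":0},{"x":0.006,"y":-0.323,"z":0.1,"ax":-0.002,"ay":0,"az":0,"claw":0},{"x":0.006,"y":-0.323,"z":0.28,"ax":-0.002,"ay":0,"az":0,"claw":0},{"x":0.006,"y":-0.323,"z":0.45,"ax":-0.002,"ay":0,"az":0,"claw":0},{"x":0.006,"y":-0.323,"z":0.5,"ax":-0.002,"ay":0,"az":0,"claw":0},{"x":0.006,"y":-0.323,"z":0.5,"ax":-0.002,"ay":0,"az":0,"claw":0}])

```text
time: 2.35
position: [0.6352, -0.0741, 0.102]
orientation: [0.148, -3.132, -0.008]
force: [-0.0, 0.4, -0.6]
opening: 0.0001
```

```bash
python3 -c "
from h import *
plan([(.6385,-.083,.2),(.6385,-.083,.10),(.6385,-.083,.066)],5)
p,d=camera('side');cv2.imwrite('pics/s1.png',cv2.resize(p[60:260,220:500],None,fx=2.8,fy=2.8))"
```

```text
pos [ 0.6352 -0.0741  0.102 ] turn share [ 0.0026 -0.003   0.0035] deg 0.6
(0.6385, -0.083, 0.2) -> [-0.0093 -0.0431 -0.4902]
(0.6385, -0.083, 0.1) -> [-0.0123 -0.0457  0.0098]
(0.6385, -0.083, 0.066) -> [-0.0133 -0.0466  0.1798]
```

View pics/s1.png

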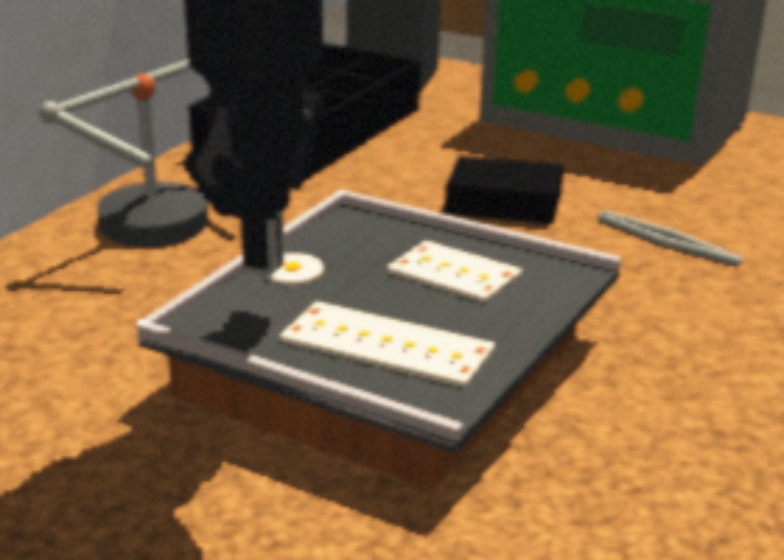

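The fingers are above the plate just behind the bar's far end. Fingertips are at about (262,265) in the crop, and the bar's far end at about (300,325).

```bash
python3 -c "
from h import *
print(status.sense()['time']);plan([(.6385,-.083,.10),(.6385,-.083,.066)],5)"
```

```text
2.4
pos [ 0.6367 -0.0744  0.1047] turn share [ 0.0023 -0.0011  0.0036] deg 0.5
(0.6385, -0.083, 0.1) -> [-0.005  -0.0437  0.0234]
(0.6385, -0.083, 0.066) -> [-0.0053 -0.0445  0.1934]
```

Emit:
send_rows(steps=[{"x":-0.005,"y":-0.044,"z":0.02,"ax":0.002,"ay":0,"az":0.003,"claw":0},{"x":-0.005,"y":-0.044,"z":0.1,"ax":0.002,"ay":0,"az":0.003,"claw":0},{"x":-0.005,"y":-0.044,"z":0.15,"ax":0.002,"ay":0,"az":0.003,"claw":0},{"x":-0.005,"y":-0.044,"z":0.15,"ax":0.002,"ay":0,"az":0.003,"claw":0},{"x":-0.005,"y":-0.044,"z":0.15,"ax":0.002,"ay":0,"az":0.003,"claw":0}])

```text
time: 2.82
position: [0.6391, -0.084, 0.0758]
orientation: [-0.137, 3.138, 0.0]
force: [-0.7, 0.2, 0.8]
opening: 0.0003
```

```bash
python3 -c "
from h import *
print(status.sense()['time']);plan([(.6385,-.083,.10),(.6385,-.083,.066)],5)"
```

```text
2.8167
pos [ 0.6391 -0.084   0.0758] turn share [0.0001 0.0001 0.0001] deg 0.0
(0.6385, -0.083, 0.1) -> [ 0.0026  0.0051 -0.1209]
(0.6385, -0.083, 0.066) -> [0.0027 0.005  0.0491]
```

Emit:
send_rows(steps=[{"x":0,"y":0,"z":0.03,"ax":0,"ay":0,"az":0,"claw":0},{"x":0,"y":0,"z":0.048,"ax":0,"ay":0,"az":0,"claw":0},{"x":0,"y":0,"z":0.048,"ax":0,"ay":0,"az":0,"claw":0},{"x":0,"y":0,"z":0.048,"ax":0,"ay":0,"az":0,"claw":0}])

```text
time: 3.15
position: [0.6388, -0.084, 0.0656]
orientation: [0.137, -3.138, -0.0]
force: [0.3, 0.0, 0.1]
opening: -0.0004
```

```bash
python3 -c "
from h import *
plan([(.6385,-.083,.066)],5)
p,d=camera('side');cv2.imwrite('pics/s2.png',cv2.resize(p[100:230,240:460],None,fx=3.6,fy=3.6,interpolation=2))"
```

```text
pos [ 0.6388 -0.084   0.0656] turn share [ 0.0001 -0.0001  0.    ] deg 0.0
(0.6385, -0.083, 0.066) -> [ 0.0011  0.0052 -0.0019]
```

View pics/s2.png

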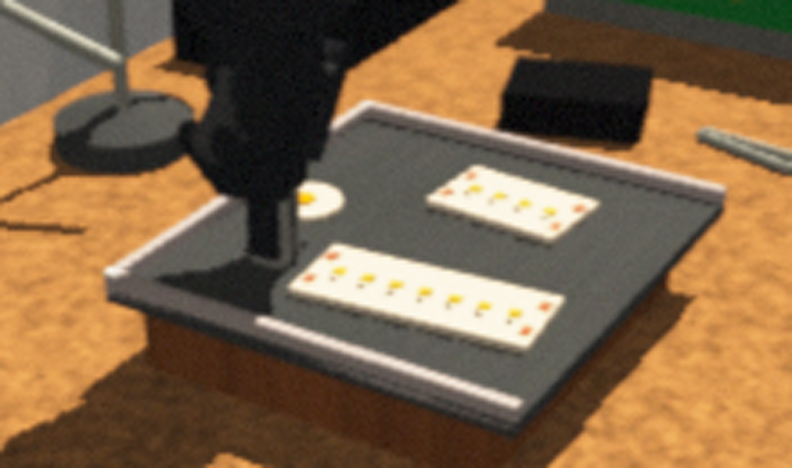

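Emit:
send_rows(steps=[{"x":0.025,"y":0,"z":0,"ax":0,"ay":0,"az":0,"claw":0},{"x":0.05,"y":0,"z":0,"ax":0,"ay":0,"az":0,"claw":0},{"x":0.075,"y":0,"z":0,"ax":0,"ay":0,"az":0,"claw":0},{"x":0.1,"y":0,"z":0,"ax":0,"ay":0,"az":0,"claw":0},{"x":0.125,"y":0,"z":0,"ax":0,"ay":0,"az":0,"claw":0},{"x":0.15,"y":0,"z":0,"ax":0,"ay":0,"az":0,"claw":0},{"x":0.175,"y":0,"z":0,"ax":0,"ay":0,"az":0,"claw":0},{"x":0.2,"y":0,"z":0,"ax":0,"ay":0,"az":0,"claw":0}])

```text
time: 3.87
position: [0.5985, -0.0876, 0.0657]
orientation: [-0.137, 3.138, 0.0]
force: [0.5, -0.4, 0.6]
opening: -0.0001
```

```bash
python3 -c "
from h import *
plan([(.562,-.0905,.066)],5)
p,d=camera('side');cv2.imwrite('pics/s3.png',cv2.resize(p[100:230,240:460],None,fx=3.6,fy=3.6,interpolation=2))"
```

```text
pos [ 0.5985 -0.0876  0.0657] turn share [ 0.0001  0.0001 -0.    ] deg 0.0
(0.562, -0.0905, 0.066) -> [ 0.1832  0.0015 -0.0013]
```

View pics/s3.png

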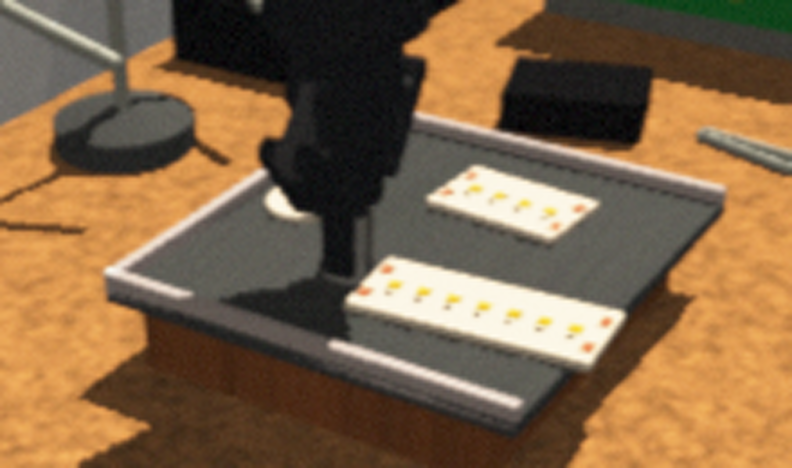

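The bar has moved straight. Its near end is now about level with the open edge, at roughly (610,340) in the crop. Pushing on.

Emit:
send_rows(steps=[{"x":0.025,"y":0,"z":0,"ax":0,"ay":0,"az":0,"claw":0},{"x":0.05,"y":0,"z":0,"ax":0,"ay":0,"az":0,"claw":0},{"x":0.075,"y":0,"z":0,"ax":0,"ay":0,"az":0,"claw":0},{"x":0.1,"y":0,"z":0,"ax":0,"ay":0,"az":0,"claw":0},{"x":0.12,"y":0,"z":0,"ax":0,"ay":0,"az":0,"claw":0},{"x":0.14,"y":0,"z":0,"ax":0,"ay":0,"az":0,"claw":0},{"x":0.15,"y":0,"z":0,"ax":0,"ay":0,"az":0,"claw":0},{"x":0.15,"y":0,"z":0,"ax":0,"ay":0,"az":0,"claw":0}])

```text
time: 4.58
position: [0.5687, -0.0903, 0.0657]
orientation: [0.137, -3.138, -0.0]
force: [0.4, -0.1, -0.9]
opening: 0.0
```

```bash
python3 -c "
from h import *
plan([(.562,-.0905,.066)],5)
p,d=camera('side')
for M in (proj('side',[(.557,-.09,.055)]),):pass
m=np.zeros((400,640),bool);m[165:215,320:430]=1
print(rect(m&(p.min(2)>110),'side',.055))
cv2.imwrite('pics/s4.png',cv2.resize(p[100:230,240:460],None,fx=3.6,fy=3.6,interpolation=2))"
```

```text
pos [ 0.5687 -0.0903  0.0657] turn share [ 0.0001 -0.0001 -0.0001] deg 0.0
(0.562, -0.0905, 0.066) -> [ 0.0332  0.0018 -0.0017]
[(497.3, -91.3, 123.0, 53.0, 4.5)]
```

View pics/s4.png

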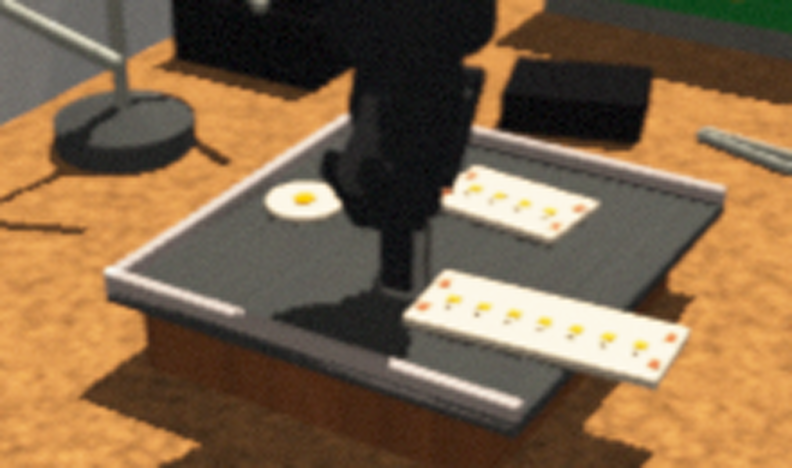

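Emit:
send_rows(steps=[{"x":0.01,"y":0,"z":0,"ax":0,"ay":0,"az":0,"claw":0},{"x":0.02,"y":0,"z":0,"ax":0,"ay":0,"az":0,"claw":0},{"x":0.02,"y":0,"z":0,"ax":0,"ay":0,"az":0,"claw":0},{"x":-0.04,"y":0,"z":0,"ax":0,"ay":0,"az":0,"claw":0},{"x":-0.06,"y":0,"z":-0.2,"ax":0,"ay":0,"az":0,"claw":0},{"x":-0.06,"y":0,"z":-0.4,"ax":0,"ay":0,"az":0,"claw":0},{"x":-0.06,"y":0,"z":-0.5,"ax":0,"ay":0,"az":0,"claw":0.9},{"x":-0.06,"y":0,"z":-0.5,"ax":0,"ay":0,"az":0,"claw":0.9}])

```text
time: 5.3
position: [0.5836, -0.0897, 0.1709]
orientation: [-0.136, 3.131, -0.001]
force: [0.6, -0.1, 0.3]
opening: 0.0232
```

```bash
python3 -c "
from h import *
p,d=camera('side')
m=np.zeros((400,640),bool);m[165:215,320:445]=1
print(rect(m&(p.min(2)>110),'side',.055))
cv2.imwrite('pics/s5.png',cv2.resize(p[60:240,240:480],None,fx=3.2,fy=3.2,interpolation=2))
p,d=camera('top');cv2.imwrite('pics/t5.png',cv2.resize(p[120:300,300:500],None,fx=3,fy=3,interpolation=2))
print(status.sense()['time'],status.sense()['opening']);plan([(.45,-.095,.166)],5)"
```

```text
[(527.5, -26.3, 101.3, 10.2, -0.0), (493.6, -91.6, 122.8, 52.7, 3.9)]
5.4 0.03794591570202353
pos [ 0.5814 -0.0892  0.1662] turn share [ 0.0001  0.0007 -0.    ] deg 0.1
(0.45, -0.095, 0.166) -> [6.57e-01 2.81e-02 3.00e-04]
```

View pics/s5.png

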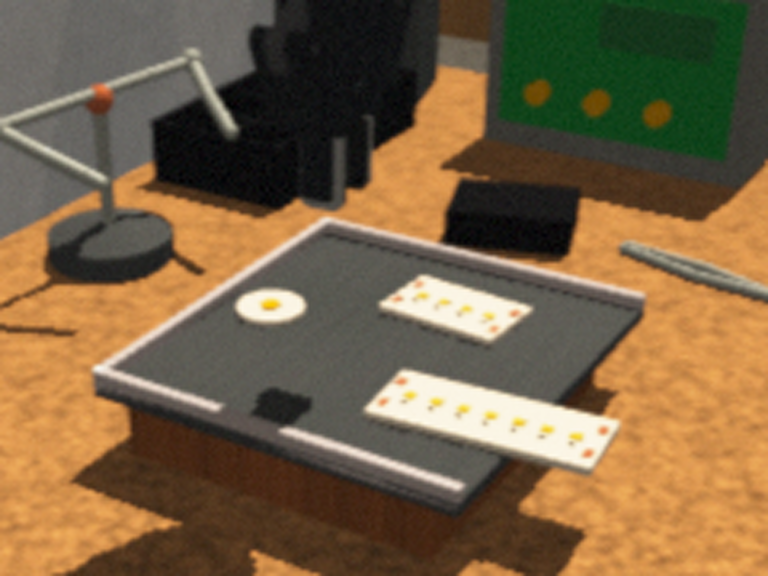

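View pics/t5.png

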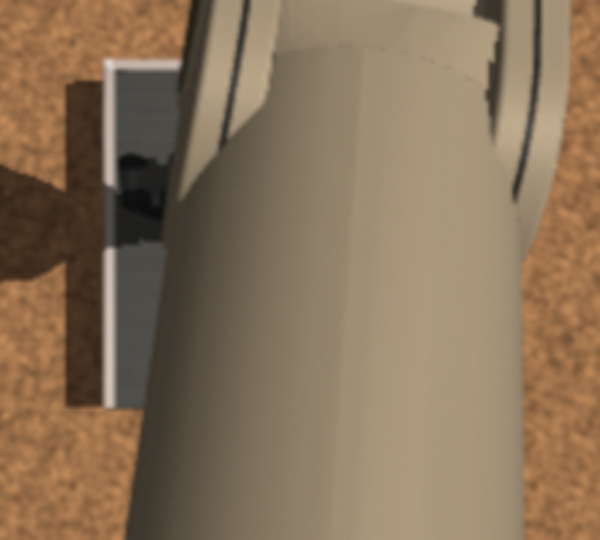

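The bar lies flat and overhangs by about 41 mm (centre ≈ 0.494, −0.094, yaw ≈ 4.3°). The short bar hasn't moved. Next I go over the near end with the jaws open.

```bash
python3 -c "
from h import *
plan([(.452,-.097,.166)],4.3)"
```

```text
pos [ 0.5814 -0.0892  0.1662] turn share [0.0001 0.0007 0.0061] deg 0.7
(0.452, -0.097, 0.166) -> [6.479e-01 1.730e-02 3.000e-04]
```

Emit:
send_rows(steps=[{"x":0.2,"y":0.005,"z":0,"ax":0,"ay":0,"az":0.006,"claw":0.95},{"x":0.4,"y":0.01,"z":0,"ax":0,"ay":0,"az":0.006,"claw":0.95},{"x":0.55,"y":0.017,"z":0,"ax":0,"ay":0,"az":0.006,"claw":0.95},{"x":0.648,"y":0.017,"z":0,"ax":0,"ay":0,"az":0.006,"claw":0.95},{"x":0.648,"y":0.017,"z":0,"ax":0,"ay":0,"az":0.006,"claw":0.95},{"x":0.648,"y":0.017,"z":0,"ax":0,"ay":0,"az":0.006,"claw":0.95},{"x":0.648,"y":0.017,"z":0,"ax":0,"ay":0,"az":0.006,"claw":0.95},{"x":0.648,"y":0.017,"z":0,"ax":0,"ay":0,"az":0.006,"claw":0.95}])

```text
time: 6.07
position: [0.4522, -0.0969, 0.1652]
orientation: [0.119, -3.139, 0.001]
force: [0.3, 0.2, 0.2]
opening: 0.0812
```

```bash
python3 -c "
from h import *
p,d=camera('side')
m=np.zeros((400,640),bool);m[172:215,320:445]=1
print(rect(m&(p.min(2)>110),'side',.055),status.sense()['opening'])
cv2.imwrite('pics/s6.png',cv2.resize(p[60:240,240:480],None,fx=3.2,fy=3.2,interpolation=2))
plan([(.452,-.097,.09),(.452,-.097,.048)],4.3)"
```

```text
[(543.4, -26.3, 102.4, 10.2, 0.0), (493.7, -91.8, 122.9, 52.7, 4.3)] 0.08088812744361037
pos [ 0.4522 -0.0969  0.1652] turn share [-0.0002 -0.0004  0.0003] deg 0.1
(0.452, -0.097, 0.09) -> [ 0.0007 -0.0004  0.3762]
(0.452, -0.097, 0.048) -> [ 5.000e-04 -3.000e-04  5.862e-01]
```

View pics/s6.png

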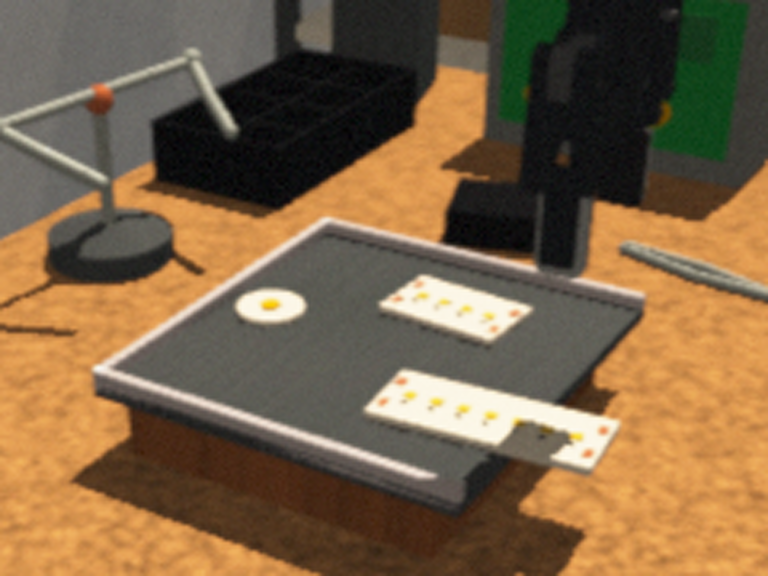

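Emit:
send_rows(steps=[{"x":0,"y":0,"z":0.15,"ax":0,"ay":0,"az":0,"claw":0.95},{"x":0,"y":0,"z":0.3,"ax":0,"ay":0,"az":0,"claw":0.95},{"x":0,"y":0,"z":0.4,"ax":0,"ay":0,"az":0,"claw":0.95},{"x":0,"y":0,"z":0.5,"ax":0,"ay":0,"az":0,"claw":0.95},{"x":0,"y":0,"z":0.57,"ax":0,"ay":0,"az":0,"claw":0.95},{"x":0,"y":0,"z":0.585,"ax":0,"ay":0,"az":0,"claw":0.95},{"x":0,"y":0,"z":0.585,"ax":0,"ay":0,"az":0,"claw":0.95}])

```text
time: 6.7
position: [0.4513, -0.0971, 0.0477]
orientation: [0.118, -3.137, 0.001]
force: [0.2, 0.5, 0.0]
opening: 0.0809
```

```bash
python3 -c "
from h import *
p,d=camera('side')
cv2.imwrite('pics/s7.png',cv2.resize(p[60:240,240:480],None,fx=3.2,fy=3.2,interpolation=2))
plan([(.452,-.097,.048)],4.3)"
```

```text
pos [ 0.4519 -0.0971  0.0487] turn share [-0.0002 -0.0004  0.0001] deg 0.0
(0.452, -0.097, 0.048) -> [-0.0005  0.0006  0.0033]
```

View pics/s7.png

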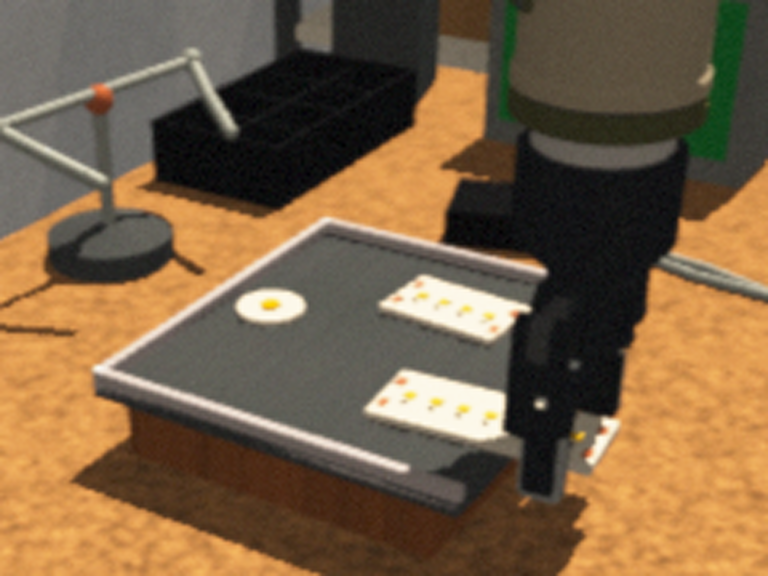

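The jaws straddle the overhanging end. The near finger is at about (545,470), clear of the plate. Closing now.

Emit:
send_rows(steps=[{"x":0,"y":0,"z":0,"ax":0,"ay":0,"az":0,"claw":0.2},{"x":0,"y":0,"z":0,"ax":0,"ay":0,"az":0,"claw":0.2},{"x":0,"y":0,"z":0,"ax":0,"ay":0,"az":0,"claw":0.2},{"x":0,"y":0,"z":0,"ax":0,"ay":0,"az":0,"claw":0.2},{"x":0,"y":0,"z":0,"ax":0,"ay":0,"az":0,"claw":0.2},{"x":0,"y":0,"z":0,"ax":0,"ay":0,"az":0,"claw":0.2}])

```text
time: 7.25
position: [0.4523, -0.097, 0.0495]
orientation: [-0.118, 3.138, 0.0]
force: [-0.7, 0.6, 6.3]
opening: 0.0459
```

```bash
python3 -c "
from h import *
p,d=camera('side')
cv2.imwrite('pics/s8.png',cv2.resize(p[60:240,240:480],None,fx=3.2,fy=3.2,interpolation=2))
print(status.sense()['opening'],status.sense()['force']);plan([(.452,-.097,.048)],4.3)"
```

```text
0.04632224437013287 [-1.78781355  0.74803064  5.66233705]
pos [ 0.4523 -0.0971  0.0495] turn share [0.0001 0.0008 0.0001] deg 0.1
(0.452, -0.097, 0.048) -> [0.0016 0.0004 0.0073]
```

View pics/s8.png

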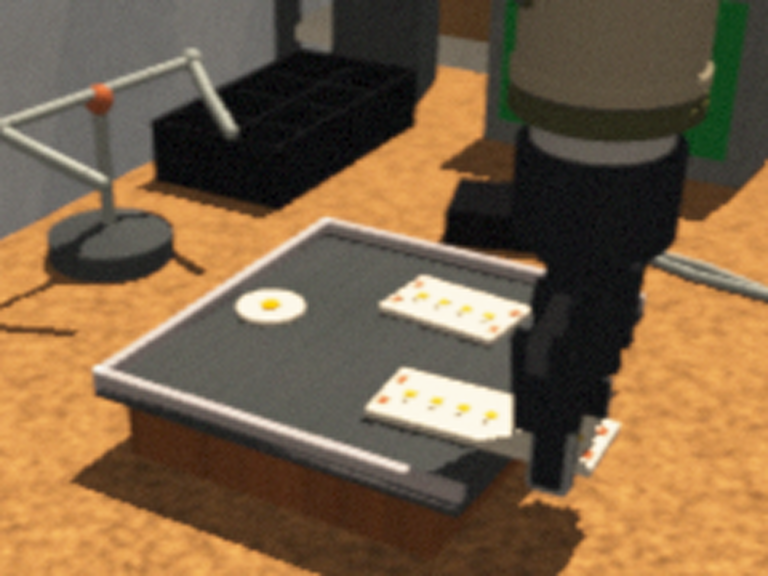

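Emit:
send_rows(steps=[{"x":0,"y":0,"z":-0.03,"ax":0,"ay":0,"az":0,"claw":0.2},{"x":0,"y":0,"z":-0.07,"ax":0,"ay":0,"az":0,"claw":0.2},{"x":0,"y":0,"z":-0.12,"ax":0,"ay":0,"az":0,"claw":0.2},{"x":0,"y":0,"z":-0.17,"ax":0,"ay":0,"az":0,"claw":0.2},{"x":0,"y":0,"z":-0.22,"ax":0,"ay":0,"az":0,"claw":0.2},{"x":0,"y":0,"z":-0.28,"ax":0,"ay":0,"az":0,"claw":0.2},{"x":0,"y":0,"z":-0.3,"ax":0,"ay":0,"az":0,"claw":0.2},{"x":0,"y":0,"z":-0.3,"ax":0,"ay":0,"az":0,"claw":0.2}])

```text
time: 7.97
position: [0.4526, -0.0971, 0.1101]
orientation: [-0.118, 3.137, 0.0]
force: [0.8, -0.1, -0.7]
opening: 0.046
```

```bash
python3 -c "
from h import *
p,d=camera('side')
cv2.imwrite('pics/s9.png',cv2.resize(p[60:240,240:480],None,fx=3.2,fy=3.2,interpolation=2))
print(status.sense()['opening'],status.sense()['force']);plan([(.452,-.097,.11)],4.3)"
```

```text
0.04618839825225862 [ 0.54655639  0.39475879 -1.77789895]
pos [ 0.452  -0.097   0.1092] turn share [0.0001 0.0007 0.0001] deg 0.1
(0.452, -0.097, 0.11) -> [ 0.0001  0.0001 -0.0039]
```

View pics/s9.png

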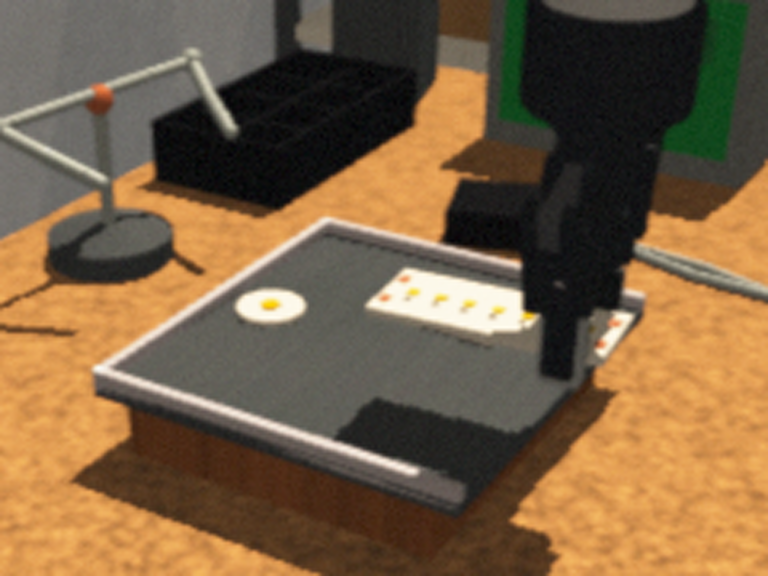

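The bar is held level, well clear of the plate. Its far end is at about (385,290) in the crop. I'll measure its pose in the hand.

```bash
python3 -c "
from h import *
p,d=camera('side');W=cloud('side',d)
m=np.zeros((400,640),bool);m[140:175,350:440]=1
q=m&(p.min(2)>110)&(W[...,2]>.09)&(W[...,2]<.13)
P=W[q];A=np.c_[P[:,:2]-P[:,:2].mean(0),np.ones(len(P))]
print(len(P),P.min(0),P.max(0),np.linalg.lstsq(A,P[:,2],rcond=None)[0])
print(rect(q,'side',.114))
c=unproj('side',[(240+402/3.2,60+268/3.2),(240+366/3.2,60+304/3.2),(240+636/3.2,60+315/3.2),(240+600/3.2,60+356/3.2)],.114);print(c.round(4))
yaw=np.radians(8.2)
for off in (.042,.040):
  print(.5807-off*np.cos(yaw),.1930-off*np.sin(yaw))
plan([(.539,.187,.13)],8.2)"
```

```text
743 [ 0.43327381 -0.12176672  0.10784508] [ 0.557208   -0.06367691  0.11494915] [-0.00096656 -0.00271527  0.11309518]
[(513.9, -88.5, 78.5, 51.2, 5.4)]
[[ 0.5564 -0.1108  0.114 ]
 [ 0.5519 -0.0657  0.114 ]
 [ 0.4345 -0.1221  0.114 ]
 [ 0.4338 -0.0748  0.114 ]]
0.5391293983018729 0.18700958478436852
0.5411089507636885 0.18729484265177954
pos [ 0.4516 -0.097   0.1087] turn share [ 0.0001  0.0002 -0.0339] deg 3.9
(0.539, 0.187, 0.13) -> [-0.5424  1.383  -0.1062]
```

Emit:
send_rows(steps=[{"x":-0.02,"y":0.05,"z":-0.05,"ax":0,"ay":0,"az":-0.005,"claw":0.2},{"x":-0.06,"y":0.15,"z":-0.1,"ax":0,"ay":0,"az":-0.01,"claw":0.2},{"x":-0.12,"y":0.3,"z":-0.15,"ax":0,"ay":0,"az":-0.015,"claw":0.2},{"x":-0.18,"y":0.45,"z":-0.15,"ax":0,"ay":0,"az":-0.02,"claw":0.2},{"x":-0.24,"y":0.6,"z":-0.15,"ax":0,"ay":0,"az":-0.025,"claw":0.2},{"x":-0.3,"y":0.75,"z":-0.15,"ax":0,"ay":0,"az":-0.03,"claw":0.2},{"x":-0.35,"y":0.88,"z":-0.15,"ax":0,"ay":0,"az":-0.034,"claw":0.2},{"x":-0.39,"y":1,"z":-0.15,"ax":0,"ay":0,"az":-0.034,"claw":0.2}])

```text
time: 8.73
position: [0.5145, 0.1113, 0.1387]
orientation: [0.229, -3.133, -0.0]
force: [0.7, -0.2, -0.8]
opening: 0.046
```

```bash
python3 -c "
from h import *
plan([(.5385,.187,.14)],8.2);print(status.sense()['opening'])"
```

```text
pos [0.5145 0.1113 0.1387] turn share [ 0.0002 -0.0003  0.0013] deg 0.2
(0.5385, 0.187, 0.14) -> [-0.1739  0.3572 -0.0064]
0.04598905597025543
```

Emit:
send_rows(steps=[{"x":-0.06,"y":0.12,"z":0,"ax":0,"ay":0,"az":0,"claw":0.2},{"x":-0.11,"y":0.22,"z":0,"ax":0,"ay":0,"az":0,"claw":0.2},{"x":-0.15,"y":0.3,"z":0,"ax":0,"ay":0,"az":0,"claw":0.2},{"x":-0.17,"y":0.34,"z":0,"ax":0,"ay":0,"az":0,"claw":0.2},{"x":-0.17,"y":0.34,"z":0,"ax":0,"ay":0,"az":0,"claw":0.2},{"x":-0.17,"y":0.34,"z":0,"ax":0,"ay":0,"az":0,"claw":0.2}])

```text
time: 9.23
position: [0.538, 0.1801, 0.1384]
orientation: [0.226, -3.133, 0.001]
force: [-0.4, -0.6, -0.7]
opening: 0.0459
```

```bash
python3 -c "
from h import *
p,d=camera('side');W=cloud('side',d)
cv2.imwrite('pics/s10.png',cv2.resize(p[120:350,140:340],None,fx=2.6,fy=2.6,interpolation=2))
P,_=camera('top');cv2.imwrite('pics/t10.png',cv2.resize(P[110:270,160:300],None,fx=3.6,fy=3.6,interpolation=2))
plan([(.5385,.187,.14),(.5385,.187,.075),(.5385,.187,.0495)],8.2);print(status.sense()['opening'])"
```

```text
pos [0.5382 0.1789 0.1387] turn share [-0.0003 -0.0002 -0.0007] deg 0.1
(0.5385, 0.187, 0.14) -> [-0.0071  0.0398 -0.0068]
(0.5385, 0.187, 0.075) -> [-0.0073  0.04    0.3182]
(0.5385, 0.187, 0.0495) -> [-0.0074  0.0401  0.4457]
0.04598202247173822
```

View pics/s10.png

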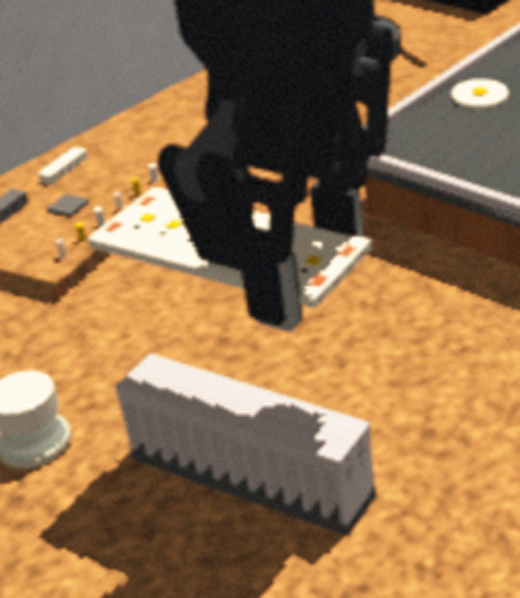

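View pics/t10.png

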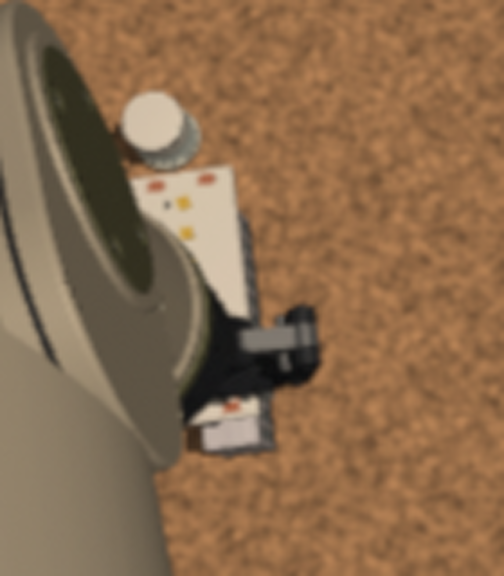

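The bar is above the sink, and its far-end corners are visible at about (131,181) and (232,167) in the top crop. I'll check the hand offset from those.

```bash
python3 -c "
from h import *
uv=np.array([[131,181],[234,167],[259,416]])/3.6+[160,110]
w=unproj('top',uv,.1427)[:,:2];print(w.round(4));e=w[1]-w[2];print(np.linalg.norm(e),np.degrees(np.arctan2(e[1],e[0])))
f=(w[0]+w[1])/2;y=np.radians(8.2);print('centre',f-.06*np.array([np.cos(y),np.sin(y)]))
print('expected',np.array([.5382,.1789])+.042*np.array([np.cos(y),np.sin(y)]))"
```

```text
[[0.6341 0.2159]
 [0.6408 0.1671]
 [0.522  0.1517]]
0.11978016366142613 7.411998566286359
centre [0.57806593 0.18294329]
expected [0.5797706  0.18489042]
```

Emit:
send_rows(steps=[{"x":-0.011,"y":0.044,"z":0.02,"ax":0,"ay":0,"az":0,"claw":0.2},{"x":-0.011,"y":0.044,"z":0.1,"ax":0,"ay":0,"az":0,"claw":0.2},{"x":-0.011,"y":0.044,"z":0.2,"ax":0,"ay":0,"az":0,"claw":0.2},{"x":-0.011,"y":0.044,"z":0.29,"ax":0,"ay":0,"az":0,"claw":0.2},{"x":-0.011,"y":0.044,"z":0.36,"ax":0,"ay":0,"az":0,"claw":0.2},{"x":-0.011,"y":0.044,"z":0.4,"ax":0,"ay":0,"az":0,"claw":0.2},{"x":-0.011,"y":0.044,"z":0.4,"ax":0,"ay":0,"az":0,"claw":0.2},{"x":-0.011,"y":0.044,"z":0.4,"ax":0,"ay":0,"az":0,"claw":0.2}])

```text
time: 10.0
position: [0.5393, 0.1893, 0.0588]
orientation: [0.224, -3.133, 0.0]
force: [0.2, -0.1, -0.4]
opening: 0.0461
```

```bash
python3 -c "
from h import *
p,d=camera('side')
cv2.imwrite('pics/s11.png',cv2.resize(p[180:350,140:340],None,fx=3.5,fy=3.5,interpolation=2))
plan([(.539,.188,.0495)],8.2);print(status.sense()['opening'])"
```

```text
pos [0.5398 0.1895 0.0595] turn share [ 0.0002  0.0005 -0.0001] deg 0.1
(0.539, 0.188, 0.0495) -> [ 0.005  -0.007   0.0498]
0.04629112096153702
```

View pics/s11.png

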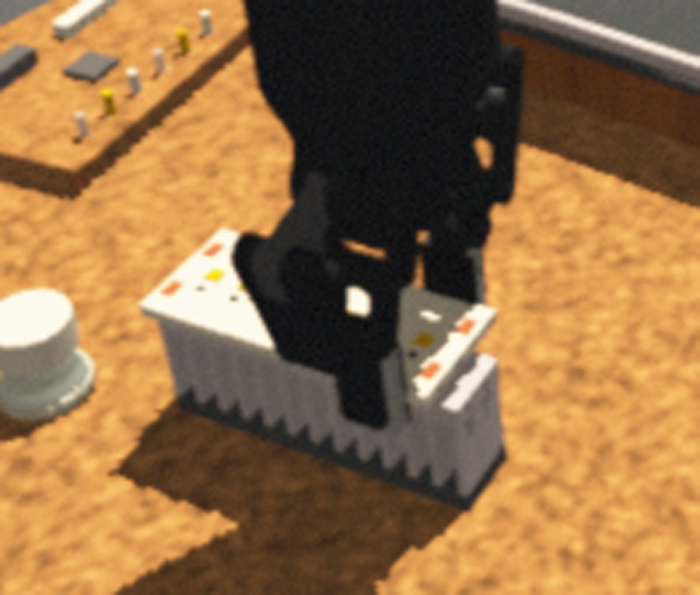

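The bar is over the sink, about 9 mm up and lined up. Lowering it to contact.

Emit:
send_rows(steps=[{"x":0.004,"y":-0.005,"z":0.02,"ax":0,"ay":0,"az":0,"claw":0.2},{"x":0.004,"y":-0.005,"z":0.035,"ax":0,"ay":0,"az":0,"claw":0.2},{"x":0.004,"y":-0.005,"z":0.045,"ax":0,"ay":0,"az":0,"claw":0.2},{"x":0.004,"y":-0.005,"z":0.048,"ax":0,"ay":0,"az":0,"claw":0.2},{"x":0.004,"y":-0.005,"z":0.048,"ax":0,"ay":0,"az":0,"claw":0.2}])

```text
time: 10.47
position: [0.5388, 0.1883, 0.0499]
orientation: [-0.224, 3.133, 0.001]
force: [-4.3, -1.3, 7.9]
opening: 0.0462
```

```bash
python3 -c "
from h import *
plan([(.539,.188,.0495)],8.2);print(status.sense()['opening'],status.sense()['force'])"
```

```text
pos [0.5388 0.1883 0.0499] turn share [ 0.0002  0.0001 -0.    ] deg 0.0
(0.539, 0.188, 0.0495) -> [-0.0007 -0.0016  0.0021]
0.04617786263370846 [-4.31372307 -1.30965852  7.93821857]
```

Contact reads 8 N upward. Opening the jaws in place.

Emit:
send_rows(steps=[{"x":0,"y":0,"z":0,"ax":0,"ay":0,"az":0,"claw":0.6},{"x":0,"y":0,"z":0,"ax":0,"ay":0,"az":0,"claw":0.8},{"x":0,"y":0,"z":0,"ax":0,"ay":0,"az":0,"claw":0.95},{"x":0,"y":0,"z":0,"ax":0,"ay":0,"az":0,"claw":0.95},{"x":0,"y":0,"z":0,"ax":0,"ay":0,"az":0,"claw":0.95},{"x":0,"y":0,"z":0,"ax":0,"ay":0,"az":0,"claw":0.95}])

```text
time: 10.97
position: [0.5386, 0.1883, 0.049]
orientation: [0.225, -3.133, -0.0]
force: [0.4, 0.8, -0.2]
opening: 0.0811
```

```bash
python3 -c "
from h import *
p,d=camera('side')
cv2.imwrite('pics/s12.png',cv2.resize(p[180:350,140:340],None,fx=3.5,fy=3.5,interpolation=2))
print(status.sense()['opening'],status.sense()['force'])"
```

```text
0.08086175399351277 [ 0.33909094  0.19558284 -0.36946683]
```

View pics/s12.png

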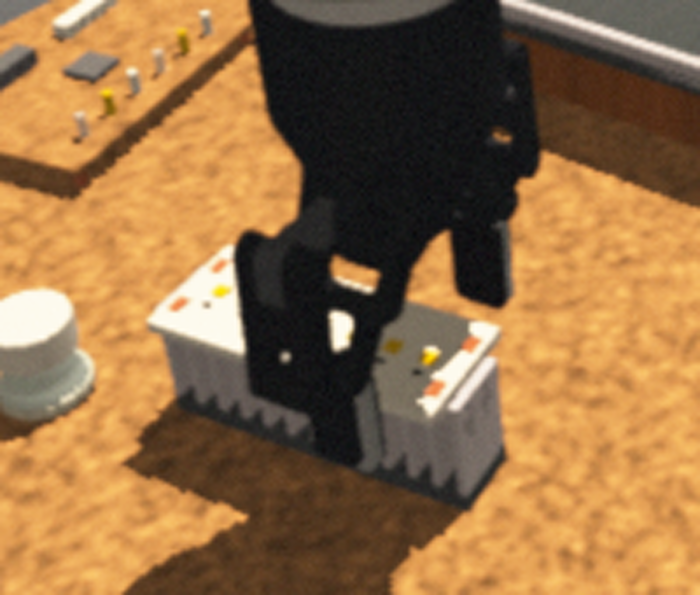

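The bar rests on the sink and both fingers are clear of it. Raising straight up, then back to free the camera view.

Emit:
send_rows(steps=[{"x":0,"y":0,"z":-0.05,"ax":0,"ay":0,"az":0,"claw":0.95},{"x":0,"y":0,"z":-0.15,"ax":0,"ay":0,"az":0,"claw":0.95},{"x":0,"y":0,"z":-0.3,"ax":0,"ay":0,"az":0,"claw":0.95},{"x":0,"y":0,"z":-0.45,"ax":0,"ay":0,"az":0,"claw":0.95},{"x":0.1,"y":0.1,"z":-0.6,"ax":0,"ay":0,"az":0,"claw":0.95},{"x":0.2,"y":0.25,"z":-0.65,"ax":0,"ay":0,"az":0,"claw":0.95},{"x":0.3,"y":0.4,"z":-0.7,"ax":0,"ay":0,"az":0,"claw":0.95},{"x":0.4,"y":0.55,"z":-0.75,"ax":0,"ay":0,"az":0,"claw":0.95}])

```text
time: 11.68
position: [0.4428, 0.2865, 0.201]
orientation: [-0.223, 3.132, 0.002]
force: [-0.3, 1.3, 0.1]
opening: 0.0813
```

Emit:
send_rows(steps=[{"x":0,"y":0.18,"z":0,"ax":0,"ay":0,"az":0,"claw":0.95},{"x":0,"y":0.36,"z":0,"ax":0,"ay":0,"az":0,"claw":0.95},{"x":0,"y":0.5,"z":0,"ax":0,"ay":0,"az":0,"claw":0.95},{"x":0,"y":0.6,"z":0,"ax":0,"ay":0,"az":0,"claw":0.95},{"x":0,"y":0.6,"z":0,"ax":0,"ay":0,"az":0,"claw":0.95},{"x":0,"y":0.6,"z":0,"ax":0,"ay":0,"az":0,"claw":0.95}])

```text
time: 12.18
position: [0.4261, 0.4054, 0.1994]
orientation: [-0.228, 3.133, 0.0]
force: [0.6, -1.2, 0.1]
opening: 0.0813
```

```bash
python3 -c "
from h import *
P,D=camera('top');cv2.imwrite('pics/t13.png',P)
p,d=camera('side');cv2.imwrite('pics/s13.png',p)
m=np.zeros((400,640),bool);m[157:250,195:250]=1
W=cloud('top',D);q=m&(P.min(2)>120)&(W[...,2]>.04);print('bar',rect(q,'top',.055))
A=W[q];print(np.linalg.lstsq(np.c_[A[:,:2]-A[:,:2].mean(0),np.ones(len(A))],A[:,2],rcond=None)[0])
m=np.zeros((400,640),bool);m[146:252,342:456]=1
print('short',rect(m&(P.min(2)>110),'top',.055),status.sense()['position'])"
```

```text
bar [(579.9, 193.1, 128.1, 47.9, 8.4)]
[-0.00256094 -1.92294185  0.05815326]
short [(565.5, -195.5, 76.5, 49.8, -4.5), (659.7, -142.9, 39.3, 38.0, -1.4)] [0.42723232 0.40348461 0.19948187]
```

View pics/t13.png

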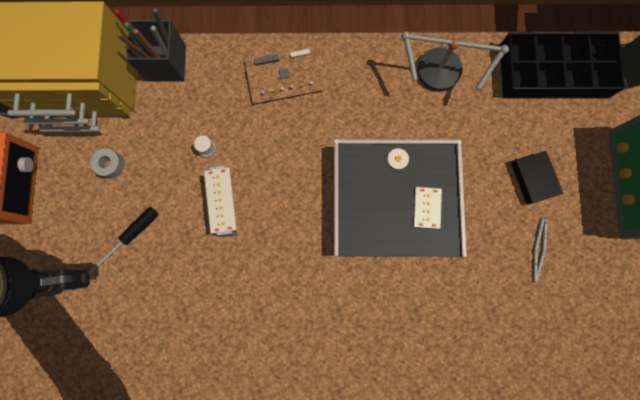

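View pics/s13.png

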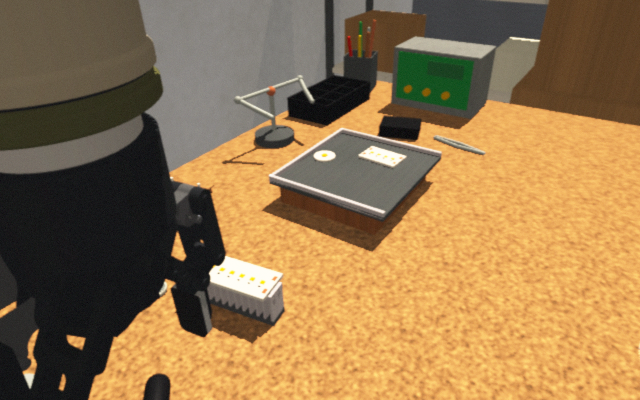

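The top view shows the bar on the sink, from about (217,167) to (223,234), with the arm clear. The plane fit was spoiled by outlying depth readings, so I'll repeat it robustly.

```bash
python3 -c "
from h import *
P,D=camera('top');W=cloud('top',D)
cv2.imwrite('pics/c14.png',cv2.resize(P[155:250,190:250],None,fx=6,fy=6,interpolation=2))
v,u=np.mgrid[172:229:1,212:224];c=W[v,u].reshape(-1,3);c=c[abs(c[:,2]-np.median(c[:,2]))<.006]
print(np.median(c[:,2]),np.linalg.lstsq(np.c_[c[:,:2]-c[:,:2].mean(0),np.ones(len(c))],c[:,2],rcond=None)[0])"
```

```text
0.0546968928708251 [-0.00049446 -0.03107478  0.05466209]
```

View pics/c14.png

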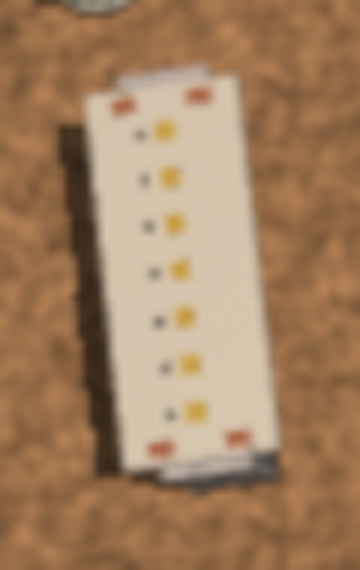

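The bar is centred on the sink, with sink showing evenly at both ends (y≈75 and y≈468 in the crop). It is flat and lined up, so I'm handing in.

```bash
python3 -c "
from rig import robot,status
print(robot.sign_off(),status.sense()['time'])"
```

```text
the job is handed in; nothing more can be done
the job is handed in; nothing more can be done
```

The long bar is lying flat on the heat sink, centred, lined up and released, and I handed the job in at about 12 s of the 50 s allowed. The sign-off gives no verdict, so the results below are my own measurements.

**What I did:** I pushed the bar from its far end with shut fingers until it overhung the open edge by about 41 mm, still flat. I then gripped that end across its width, lifted it level and lowered it onto the sink. After opening the jaws I moved the arm clear.

| Check | Last reading |
|---|---|
| Bar centre | about (0.580, 0.193), with the sink measured at (0.580, 0.193) |
| Bar direction | about 8.4°, with the sink measured at 8.2° |
| Bar top height | about 54.7 mm (expected 55 mm) |
| Bar tilt | about 0.03 rad |
| Short bar | moved no more than 0.1 mm in the images |

**Checks that failed or disagreed:**
- **Tilt fit:** the first plane fit for tilt was spoiled by outlying depth readings, so I repeated it on the bar's interior.
- **Bar outline:** the automatic outline of the placed bar also took in some of the sink (128 mm long instead of 120). An enlarged picture showed the sink sticking out about evenly at both ends.
- **Cameras:** the side and top cameras differed by about 2 mm in y.

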